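Face up the syrup bottles in order of height

ROBOT

A 6-joint arm with a two-finger parallel gripper is mounted at the origin on the work surface. World frame = base frame: x ahead of the robot, y to its left, z up, the work surface at z = 0. Lengths are in m, angles in rad, forces in N, time in s.
With the tool pointing down it reaches from about 0.35 to 0.775 m from the base axis. Payload 5.5 kg.
Tool frame: the origin (TCP) lies between the finger pads; the fingertips stand 11 mm ahead of it and the grasp point (between the pads) lies 8 mm behind it (tips_ahead is the distance from the TCP to the fingertips, in m); z points along the fingers, y is the line along which they close (so a half turn about z gives the same grasp; the last joint's range is limited). The gripper opens to 85 mm and grips with 20 to 120 N. Pads are 22 mm wide; open, the fingers measure 114 mm over their backs; the gripper's body (76 mm by 85 mm) begins 54 mm behind the grasp point. The pads swing forward as they close: fully open they stand 13 mm farther back than shut.
Start: joints at [-1.243, 0.313, 0.046, 1.304, 0, 1.431], TCP at [0.259, -0.513, 0.242] pointing down, gripper open.
Joint ranges: [-2.76, 2.76], [-0.86, 1.69], [-1.03, 1.26], [-2.2, 2.34], [-1.47, 1.5], [-3.14, 3.14]. Speed limits (rad/s): [2.57, 2.57, 3.14, 3.14, 3.14, 3.14].

INTERFACE

Orientations are given as a unit quaternion [w, x, y, z].
In Python, from workcell import * gives the robot as it stands. The module is installed in compiled form; this text tells all that it offers.
- The arm moves only by the tool jog_arm, never from a script. Its argument "moves" is a list of rows, each an object with "fingers": the closure, from 0 (fully open) to 1 (shut); "slide": the shift along the tool's x, y, z in mm, a list of three; "angular": the turn, a rotation vector about the tool's x, y, z in degrees, a list of three. A call has 1 to 10 rows; each row is the pose to reach, as a shift and turn from the pose commanded when the call began, along the tool's axes at that moment; what a row does not reach only later rows make up. A row lasts 1/12 s, in which the tool goes at most 41.7 mm and 7.16 degrees, less where a joint would pass 70% of its speed; a pose out of reach is approached as far as the arm can. A call with a gripper value outside its range is refused whole. The fingers move at their own pace and stop on an object; "squeeze" is the grip in N (left out, the last holds). Time passes only in rows, so rows that repeat a pose let the fingers close. It gives the time, the measured TCP pose, the force, the opening and the grip force at its end, in the units of the state.
- get_state(): the state, without advancing time (a new reading comes with each control period).
- read_camera(name): name is "scene" or "top" or "wrist"; returns a dict with "color" (384x512x3 uint8, red, green, blue), "fovy" (degrees; the focal length in pixels is half the picture's height over the tangent of half this angle, whatever the lens; pixels are square), "cx", "cy" (the principal point, pixels), "world_from_camera" (4x4, takes a point from camera to world coordinates); the wrist camera has in their place "tool_from_camera" (4x4, takes a point from camera to tool coordinates, whose origin is the TCP and whose axes are the flange's). Camera axes: x right, y down, z forward; pixel columns grow to the right and rows downward; lengths in m; the calibration is good to about 2 mm. A picture is of the moment at which its call begins: read the wrist's pose just before it. There is no depth.
- hand_in(): hands the job in; it is judged then, once.
Trained networks look in a picture, given as the dict that the camera call returned (one of the last four; its "shot" number tells which), for a name from the list of things; names that differ only in an ending like _2 or _b are one class to them, and where a whole thing is asked for, a point or a joint stands for the part that bears it (a point fixed in the world has none). Each returns a list of dicts, best first, with "p" (0 to 1); they miss things now and then, are a little off and sometimes report something else, mostly with a low value. They report only what shows in the picture. A call takes as long as a camera call. They do not tell look-alikes from the thing itself.
- look_for(target, picture): "point" ([column, row] in pixels, amid what is visible of it).
- tip_of(target, picture): "point" ([column, row] in pixels: a listed point, or the origin of a listed thing).
The state is a dict: "clock": time; "joint_pos": joint angles; "qvel": joint speeds; "tau": joint torques, N m; "tcp_pos": TCP position; "orientation": TCP orientation; "wrist_force": force on the tool from outside, world axes, zero at the start; "ft_torque": the same for the moment, N m; "finger_gap": finger opening in m; "grip_force": force on a finger pad.
Only numpy, scipy, OpenCV 4.12 (cv2) and the standard library are available. Lean on these libraries where they do the work, as an engineer would, in place of code of your own. Each camera call takes 0.05 s, during which the arm holds its last target. There are 200 camera calls.

TASK

Stand the four amber syrup bottles in the row of four grey shelf lanes, one in the middle of each lane, in order of height: the tallest next to the dark steel bookend, stepping down to the shortest at the other end. Keep the glass bottles upright and set them down gently rather than dropping them, and do not disturb the white tablet jar.

Things in the scene. Friction and masses are not known exactly. Their poses are not given: they have to be found in the camera images.
- bottle_200ml: the tallest of four loose amber glass syrup bottles, all with the same white screw cap and plain paper label: 140 mm high overall, round body 56 mm in diameter, about 320 g. Cap at the very top: 28 mm in diameter, 20 mm high; below it 8 mm of bare neck 25 mm in diameter, then sloping shoulders 18 mm high, then the straight side. Origin: centre of the underside; z is its upright axis.
- bottle_100ml: the second tallest of four loose amber glass syrup bottles, all with the same white screw cap and plain paper label: 120 mm high overall, round body 48 mm in diameter, about 200 g. Cap at the very top: 28 mm in diameter, 20 mm high; below it 8 mm of bare neck 25 mm in diameter, then sloping shoulders 14 mm high, then the straight side. Origin: centre of the underside; z is its upright axis.
- bottle_60ml: the third tallest of four loose amber glass syrup bottles, all with the same white screw cap and plain paper label: 100 mm high overall, round body 42 mm in diameter, about 130 g. Cap at the very top: 28 mm in diameter, 20 mm high; below it 8 mm of bare neck 25 mm in diameter, then sloping shoulders 11 mm high, then the straight side. Origin: centre of the underside; z is its upright axis.
- bottle_30ml: the shortest of four loose amber glass syrup bottles, all with the same white screw cap and plain paper label: 80 mm high overall, round body 36 mm in diameter, about 70 g. Cap at the very top: 28 mm in diameter, 20 mm high; below it 8 mm of bare neck 25 mm in diameter, then sloping shoulders 8 mm high, then the straight side. Origin: centre of the underside; z is its upright axis.
- lane_a: one of four identical grey plastic shelf lanes (open-topped bays) fixed side by side in a straight row at 84 mm pitch on a low aluminium base; which name stands where in the row changes. Inside 107 mm long (its x axis, across the row) by 76 mm wide (its y axis, along the row); side walls 22 mm high, end lips 12 mm high, 4 mm floor. Origin: centre of its underside, 6 mm above the desk, so the floor on which a bottle stands is 4 mm above the origin, 10 mm above the desk. Fixed.
- lane_b: one of four identical grey plastic shelf lanes (open-topped bays) fixed side by side in a straight row at 84 mm pitch on a low aluminium base; which name stands where in the row changes. Inside 107 mm long (its x axis, across the row) by 76 mm wide (its y axis, along the row); side walls 22 mm high, end lips 12 mm high, 4 mm floor. Origin: centre of its underside, 6 mm above the desk, so the floor on which a bottle stands is 4 mm above the origin, 10 mm above the desk. Fixed.
- lane_c: one of four identical grey plastic shelf lanes (open-topped bays) fixed side by side in a straight row at 84 mm pitch on a low aluminium base; which name stands where in the row changes. Inside 107 mm long (its x axis, across the row) by 76 mm wide (its y axis, along the row); side walls 22 mm high, end lips 12 mm high, 4 mm floor. Origin: centre of its underside, 6 mm above the desk, so the floor on which a bottle stands is 4 mm above the origin, 10 mm above the desk. Fixed.
- lane_d: one of four identical grey plastic shelf lanes (open-topped bays) fixed side by side in a straight row at 84 mm pitch on a low aluminium base; which name stands where in the row changes. Inside 107 mm long (its x axis, across the row) by 76 mm wide (its y axis, along the row); side walls 22 mm high, end lips 12 mm high, 4 mm floor. Origin: centre of its underside, 6 mm above the desk, so the floor on which a bottle stands is 4 mm above the origin, 10 mm above the desk. Fixed.
- bookend: upright dark steel plate, 100 mm wide with a rounded top 104 mm high and 2.5 mm thick, fixed across one end of the row of lanes (either end); its face is 49 mm to 51 mm from the middle of the lane next to it. The other end has only a 26 mm high grey clip. Origin: centre of its underside, 6 mm above the desk; x lies across the row like the lanes' x, y along the row. Fixed.
- tablet_jar: bystander: loose white plastic tablet jar with a ribbed white lid, 86 mm high, 68 mm in diameter, 150 g, standing on the desk beyond the bottles. Origin: centre of its underside. It stays where it is.
Mind the look-alikes: they are no part of the job. Leave any blue or purple look-alike of the bottle_30ml alone.

How it is judged:
By the outcome, as a careful person would: the job done as asked, in the order asked, and still so for the second after the job is handed in, with the robot touching nothing.
It also fails if it takes over 120 s, if anything falls off the work surface, if the arm or the gripper's body presses on something with over 40 N, if the wrist force passes 120 N, or if a joint passes its speed limit or range.

## Working session

There is one attempt and no reset: what is moved stays moved. The work goes in short steps, Python scripts to look and compute and a tool call to move; the robot and the scene stay as the last step left them, time stands still between calls to the robot, and variables do not carry over. Pictures are saved under pics/ and viewed, at most 14 in all, crops included, and the job is handed in when it is done.

Besides the shell and the picture viewer there is one more tool, called as name([rows], argument=value, ...), one row to a line, values as JSON. jog_arm: Moves the arm, as the interface text tells. Its arguments: {"type":"object","properties":{"moves":{"type":"array","items":{"type":"object","properties":{"fingers":{"type":"number"},"slide":{"type":"array","items":{"type":"number"}},"angular":{"type":"array","items":{"type":"number"}}}}},"squeeze":{"type":"number"}},"required":["moves"]}

```bash
mkdir -p pics
cat > h.py <<'E'
from workcell import *
import numpy as np, cv2
def ray(p,uv,T=None):
    T=np.array(p["world_from_camera"] if T is None else T); f=192/np.tan(np.radians(p["fovy"])/2)
    d=T[:3,:3]@np.array([(uv[0]-p["cx"])/f,(uv[1]-p["cy"])/f,1.]); return T[:3,3],d
def at_z(p,uv,z,T=None):
    o,d=ray(p,uv,T); return o+d*(z-o[2])/d[2]
def proj(p,X,T=None):
    T=np.array(p["world_from_camera"] if T is None else T); f=192/np.tan(np.radians(p["fovy"])/2)
    c=T[:3,:3].T@(np.array(X)-T[:3,3]); return np.array([p["cx"]+f*c[0]/c[2],p["cy"]+f*c[1]/c[2]])
def save(p,n): cv2.imwrite(n,cv2.cvtColor(p["color"],cv2.COLOR_RGB2BGR))
E
python3 - <<'E'
from h import *
s=get_state();print({k:np.round(v,3).tolist() for k,v in s.items()})
N=["bottle_200ml","bottle_100ml","bottle_60ml","bottle_30ml","lane_a","bookend","tablet_jar"]
for c in("top","scene"):
    p=read_camera(c);save(p,f"pics/{c}0.png");print(c,p["fovy"],np.round(p["world_from_camera"],3).tolist())
    for n in N:
        print(n,[(np.round(r["point"]).tolist(),round(r["p"],2),np.round(at_z(p,r["point"],.006 if n[0] in "lb" and n[:3]!="bot" else 0)[:2],3).tolist()) for r in tip_of(n,p)][:6])
E
```

```text
{'clock': 0.0, 'joint_pos': [-1.243, 0.314, 0.045, 1.304, -0.0, 1.431], 'qvel': [-0.001, -0.0, 0.001, -0.002, -0.001, 0.001], 'tau': [0.001, -48.063, 29.853, 0.019, -0.0, -0.0], 'tcp_pos': [0.259, -0.513, 0.241], 'orientation': [-0.001, 0.973, 0.232, -0.0], 'wrist_force': [-0.153, 0.061, 0.621], 'ft_torque': [-0.025, 0.004, -0.0], 'grip_force': 0.0, 'finger_gap': 0.086}
top 55.523917580257326 [[0.016, -0.992, 0.125, 0.481], [-0.999, -0.022, -0.045, 0.003], [0.048, -0.124, -0.991, 0.87], [0.0, 0.0, 0.0, 1.0]]
bottle_200ml [([361.0, 252.0], 0.91, [0.448, -0.304])]
bottle_100ml [([321.0, 198.0], 0.95, [0.576, -0.209])]
bottle_60ml [([320.0, 242.0], 0.65, [0.47, -0.205])]
bottle_30ml [([390.0, 210.0], 0.83, [0.551, -0.379]), ([389.0, 178.0], 0.8, [0.629, -0.377]), ([362.0, 200.0], 0.64, [0.575, -0.309])]
lane_a [([216.0, 227.0], 0.92, [0.503, 0.042]), ([143.0, 228.0], 0.84, [0.496, 0.212]), ([182.0, 226.0], 0.64, [0.504, 0.122])]
bookend [([235.0, 226.0], 0.72, [0.505, -0.001])]
tablet_jar [([267.0, 124.0], 0.57, [0.756, -0.076])]
scene 46.06325400940451 [[0.39, 0.596, -0.702, 1.521], [0.921, -0.27, 0.282, -0.406], [-0.021, -0.756, -0.654, 0.902], [0.0, 0.0, 0.0, 1.0]]
bottle_200ml [([160.0, 203.0], 0.86, [0.456, -0.307])]
bottle_100ml [([201.0, 218.0], 0.66, [0.571, -0.214])]
bottle_60ml [([169.0, 226.0], 0.56, [0.567, -0.309])]
bottle_30ml [([150.0, 248.0], 0.68, [0.628, -0.376]), ([141.0, 235.0], 0.67, [0.569, -0.389]), ([165.0, 226.0], 0.56, [0.561, -0.318])]
lane_a [([342.0, 162.0], 0.97, [0.512, 0.291]), ([297.0, 172.0], 0.9, [0.5, 0.131]), ([272.0, 181.0], 0.64, [0.508, 0.04]), ([317.0, 165.0], 0.58, [0.493, 0.207])]
bookend [([256.0, 180.0], 0.91, [0.483, -0.004])]
tablet_jar [([270.0, 245.0], 0.97, [0.749, -0.075])]
```

Run:
```python
import cv2
a=cv2.imread("pics/top0.png")[90:320,50:450];b=cv2.imread("pics/scene0.png")[90:320,50:450]
cv2.imwrite("pics/both.png",cv2.resize(cv2.vconcat([a,b]),(0,0),fx=1.3,fy=1.3,interpolation=cv2.INTER_CUBIC))
cv2.imwrite("pics/bott.png",cv2.resize(cv2.imread("pics/top0.png")[130:290,280:430],(0,0),fx=3.7,fy=3.7,interpolation=cv2.INTER_CUBIC))
```

```text
(no output)
```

View pics/both.png

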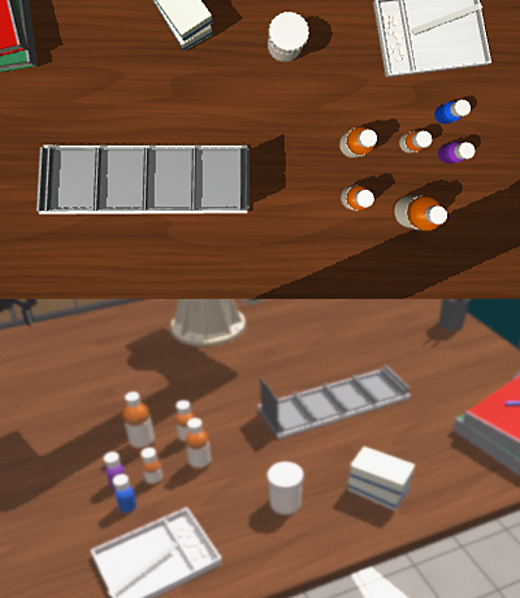

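View pics/bott.png

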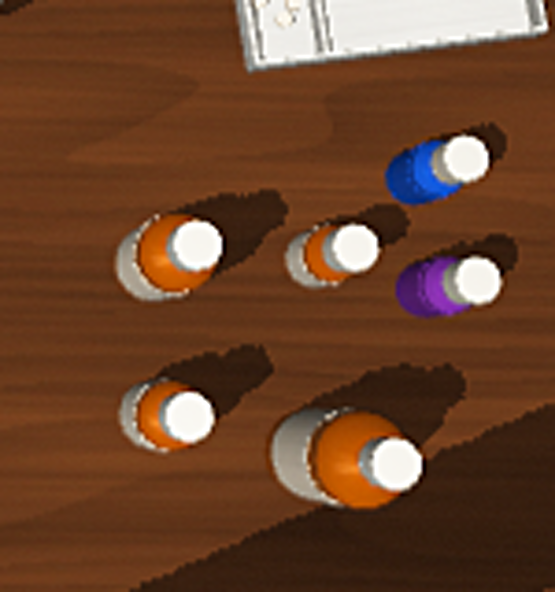

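The top view shows three possible small bottles. The amber 30 ml is at (362,200), with look-alikes in blue at (389,178) and purple at (390,210), so I choose the amber one. The 200 ml is at (361,252), the 100 ml at (321,198) and the 60 ml at (320,242). The bookend stands at the low-y end, near column 240.

```bash
cat >> h.py <<'E'
TOPZ={"200":.14,"100":.12,"60":.10,"30":.08}
def caps(p,guess,T=None,dz=0):
    """white cap discs near guess pixels -> world xy at mid-cap height"""
    hsv=cv2.cvtColor(p["color"],cv2.COLOR_RGB2HSV)
    m=((hsv[...,1]<40)&(hsv[...,2]>175)).astype(np.uint8)
    n,l,st,ce=cv2.connectedComponentsWithStats(m)
    return [(ce[i].round(1).tolist(),st[i].tolist()) for i in range(1,n) if 60<st[i,4]<20000]
E
python3 - <<'E'
from h import *
p=read_camera("top")
for c,s in caps(p,None): print(c,s)
G={"200":(387.3,255.7),"100":(332.7,196.2),"60":(330.8,242.7),"30":(375.4,197.3)}
for k,g in G.items(): print(k,np.round(at_z(p,g,TOPZ[k]),4))
for q in[(38,212),(248,212),(40,146),(248,146)]:
    print(np.round(at_z(p,(q[0]/1.3+50,q[1]/1.3+90),.02),3))
for n in("top","scene"):
    p=read_camera(n)
    for r in tip_of("lane_a",p)+tip_of("bookend",p): print(n,round(r["p"],2),np.round(at_z(p,r["point"],.006),3)[:2])
s=get_state()
E
```

```text
[186.9, 89.4] [163, 63, 49, 53, 1304]
[382.9, 114.4] [339, 80, 89, 68, 4130]
[182.9, 111.7] [171, 94, 24, 30, 73]
[271.6, 113.8] [257, 99, 31, 30, 708]
[405.4, 172.4] [400, 167, 12, 12, 113]
[332.9, 195.8] [327, 190, 13, 13, 133]
[375.5, 196.5] [370, 191, 12, 12, 119]
[408.6, 205.3] [403, 200, 12, 12, 118]
[148.1, 202.5] [133, 202, 32, 2, 62]
[184.2, 202.5] [169, 202, 31, 2, 61]
[219.8, 202.5] [205, 202, 31, 3, 63]
[330.6, 242.1] [325, 236, 13, 13, 131]
[386.6, 255.0] [380, 249, 14, 13, 145]
[162.1, 252.5] [80, 251, 160, 4, 340]
200 [ 0.4475 -0.308   0.14  ]
100 [ 0.5679 -0.2039  0.12  ]
60 [ 0.4711 -0.2041  0.1   ]
30 [ 0.5721 -0.3107  0.08  ]
[0.438 0.348 0.02 ]
[ 0.443 -0.016  0.02 ]
[0.553 0.353 0.02 ]
[ 0.56  -0.014  0.02 ]
top 0.93 [0.498 0.214]
top 0.72 [0.503 0.293]
top 0.7 [0.505 0.132]
top 0.69 [0.492 0.049]
top 0.81 [ 0.501 -0.002]
scene 0.89 [0.497 0.216]
scene 0.75 [0.513 0.119]
scene 0.67 [0.517 0.277]
scene 0.63 [0.507 0.05 ]
scene 0.66 [ 0.511 -0.012]
```

jog_arm([
  {"angular": [0,0,-7],"slide": [0,0,-10],"fingers": 0.3},
  {"angular": [0,0,-14],"slide": [0,0,-20],"fingers": 0.3},
  {"angular": [0,0,-21],"slide": [0,0,-30],"fingers": 0.3},
  {"angular": [0,0,-28],"slide": [0,0,-30],"fingers": 0.3},
  {"angular": [0,0,-35],"slide": [20,0,-30],"fingers": 0.3},
  {"angular": [0,0,-42],"slide": [40,0,-30],"fingers": 0.3},
  {"angular": [0,0,-49],"slide": [60,0,-30],"fingers": 0.3},
  {"angular": [0,0,-56],"slide": [80,0,-30],"fingers": 0.3},
  {"angular": [0,0,-63.2],"slide": [100,0,-30],"fingers": 0.3},
  {"angular": [0,0,-63.2],"slide": [120,0,-30],"fingers": 0.3},
])

```text
clock: 1.98
tcp_pos: [0.3672, -0.4587, 0.2724]
orientation: [0.0, 0.705, 0.709, -0.0]
wrist_force: [0.7, -0.1, -0.0]
finger_gap: 0.0597
grip_force: 0.0
```

jog_arm([
  {"slide": [40,10,0]},
  {"slide": [70,40,0]},
  {"slide": [100,60,0]},
  {"slide": [130,80,0]},
  {"slide": [149,80,0]},
  {"slide": [149,80,0]},
  {"slide": [149,80,0]},
])

```text
schema error: expected keys fingers, slide, angular
```

```bash
cat >> h.py <<'E'
from scipy.spatial.transform import Rotation as R
def wrist(n=None):
    s=get_state();p=read_camera("wrist");T=np.eye(4);q=np.array(s["orientation"])
    T[:3,:3]=R.from_quat(q[[1,2,3,0]]).as_matrix();T[:3,3]=s["tcp_pos"]
    if n: save(p,n)
    return p,T@np.array(p["tool_from_camera"]),s
E
python3 - <<'E'
from h import *
p,T,s=wrist("pics/w1.png");print(s["tcp_pos"],np.round(p["tool_from_camera"],3).tolist(),p["fovy"])
for k,g in {"200":(.447,-.307),"100":(.568,-.204),"60":(.471,-.204),"30":(.572,-.311)}.items(): print(k,proj(p,[*g,TOPZ[k]],T).round())
for c,st in caps(p,0): print(c,st,[at_z(p,c,z,T)[:2].round(4).tolist() for z in TOPZ.values()])
E
```

```text
[ 0.36717571 -0.45867471  0.27237162] [[-0.0, -0.948, -0.319, 0.081], [1.0, -0.0, 0.0, 0.001], [-0.0, -0.319, 0.948, -0.13], [0.0, 0.0, 0.0, 1.0]] 68.11733226870236
200 [356.   3.]
100 [ 524. -146.]
60 [ 384. -127.]
30 [460.  27.]
[355.9, 12.1] [337, 0, 41, 29, 939] [[0.4479, -0.313], [0.454, -0.3081], [0.4601, -0.3032], [0.4663, -0.2983]]
[314.2, 44.5] [302, 10, 41, 51, 571] [[0.416, -0.3366], [0.4197, -0.3335], [0.4234, -0.3304], [0.4271, -0.3273]]
[457.6, 30.5] [438, 14, 40, 33, 973] [[0.5328, -0.3257], [0.5454, -0.3217], [0.558, -0.3178], [0.5706, -0.3138]]
[418.1, 42.3] [409, 20, 29, 38, 421] [[0.5021, -0.3345], [0.5123, -0.3312], [0.5226, -0.328], [0.5328, -0.3247]]
[492.8, 101.5] [474, 89, 38, 27, 845] [[0.5768, -0.3809], [0.5927, -0.3812], [0.6087, -0.3815], [0.6246, -0.3817]]
[425.9, 105.4] [409, 93, 35, 27, 755] [[0.5184, -0.3845], [0.5299, -0.3851], [0.5414, -0.3856], [0.5529, -0.3862]]
[509.6, 151.7] [506, 127, 6, 40, 127] [[0.6046, -0.4254], [0.6227, -0.4291], [0.6407, -0.4327], [0.6588, -0.4364]]
[330.1, 261.0] [316, 239, 28, 47, 478] [[0.4476, -0.5434], [0.4537, -0.5561], [0.4598, -0.5687], [0.466, -0.5813]]
[175.6, 280.2] [168, 277, 13, 9, 66] [[0.2812, -0.5684], [0.2746, -0.5829], [0.2681, -0.5974], [0.2615, -0.6119]]
[304.3, 329.1] [286, 318, 36, 30, 722] [[0.4257, -0.6349], [0.4301, -0.6545], [0.4345, -0.6741], [0.439, -0.6937]]
[489.3, 339.9] [448, 319, 64, 63, 2130] [[0.646, -0.65], [0.6672, -0.6707], [0.6884, -0.6915], [0.7096, -0.7122]]
[376.5, 366.4] [357, 342, 49, 42, 1338] [[0.5181, -0.6924], [0.5296, -0.7164], [0.5411, -0.7404], [0.5525, -0.7643]]
```

View pics/w1.png

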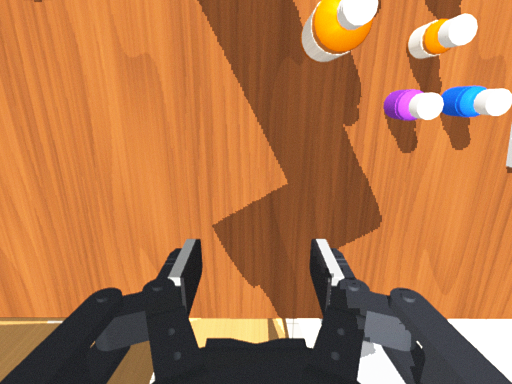

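The wrist view from beside the bottles shows the amber 200 ml cap at (356,10) and the amber 30 ml cap at (458,30). Purple is at (426,105) and blue at (493,101). These match the top-view positions.

jog_arm([
  {"slide": [25,15,0],"angular": [0,0,0],"fingers": 0.3},
  {"slide": [55,35,0],"angular": [0,0,0],"fingers": 0.3},
  {"slide": [85,55,0],"angular": [0,0,0],"fingers": 0.3},
  {"slide": [115,70,0],"angular": [0,0,0],"fingers": 0.3},
  {"slide": [140,78,0],"angular": [0,0,0],"fingers": 0.3},
  {"slide": [151,80,0],"angular": [0,0,0.3],"fingers": 0.3},
  {"slide": [151,80,20],"angular": [0,0,0.3],"fingers": 0.3},
  {"slide": [151,80,40],"angular": [0,0,0.3],"fingers": 0.3},
  {"slide": [151,80,50],"angular": [0,0,0.3],"fingers": 0.3},
  {"slide": [151,80,50],"angular": [0,0,0.3],"fingers": 0.3},
])

```text
clock: 2.87
tcp_pos: [0.445, -0.3075, 0.2199]
orientation: [-0.002, 0.709, 0.705, -0.0]
wrist_force: [0.2, 0.2, 0.1]
finger_gap: 0.0598
grip_force: 0.0
```

Run:
```python
from h import *
p,T,s=wrist("pics/w2.png");print(s["tcp_pos"],s["orientation"])
for k,g in {"200":(.447,-.307),"100":(.568,-.204),"60":(.471,-.204),"30":(.572,-.311)}.items(): print(k,proj(p,[*g,TOPZ[k]],T).round())
for c,st in caps(p,0): print(c,st,[at_z(p,c,z,T)[:2].round(4).tolist() for z in TOPZ.values()])
```

```text
[ 0.44499662 -0.30750068  0.21986213] [-2.21385095e-03  7.09187541e-01  7.05016375e-01 -2.03102571e-04]
200 [258. 204.]
100 [420.  64.]
60 [287.  67.]
30 [383. 185.]
[421.8, 65.0] [402, 46, 40, 40, 1179] [[0.5589, -0.2067], [0.5696, -0.2048], [0.5802, -0.2029], [0.5909, -0.201]]
[363.3, 58.3] [351, 48, 28, 20, 134] [[0.5187, -0.2023], [0.5256, -0.2], [0.5324, -0.1977], [0.5393, -0.1954]]
[289.9, 68.2] [273, 50, 34, 37, 948] [[0.4694, -0.2082], [0.4716, -0.2064], [0.4737, -0.2047], [0.4759, -0.2029]]
[490.4, 211.0] [464, 131, 48, 152, 5627] [[0.6326, -0.314], [0.6503, -0.3223], [0.668, -0.3306], [0.6857, -0.3389]]
[263.0, 149.8] [257, 145, 13, 10, 85] [[0.4512, -0.264], [0.4516, -0.2676], [0.4521, -0.2711], [0.4525, -0.2747]]
[359.6, 160.8] [351, 156, 23, 16, 134] [[0.524, -0.2727], [0.5313, -0.2771], [0.5387, -0.2815], [0.546, -0.2859]]
[385.1, 184.2] [372, 169, 29, 30, 651] [[0.5457, -0.2913], [0.5551, -0.2974], [0.5645, -0.3035], [0.574, -0.3097]]
[262.2, 203.6] [246, 188, 33, 31, 786] [[0.4506, -0.3069], [0.451, -0.3145], [0.4514, -0.3221], [0.4518, -0.3297]]
[427.3, 244.5] [413, 229, 30, 30, 588] [[0.588, -0.3439], [0.6014, -0.355], [0.6149, -0.3662], [0.6283, -0.3773]]
[358.4, 248.9] [346, 233, 27, 31, 565] [[0.5312, -0.3478], [0.5393, -0.3593], [0.5473, -0.3708], [0.5553, -0.3823]]
```

View pics/w2.png

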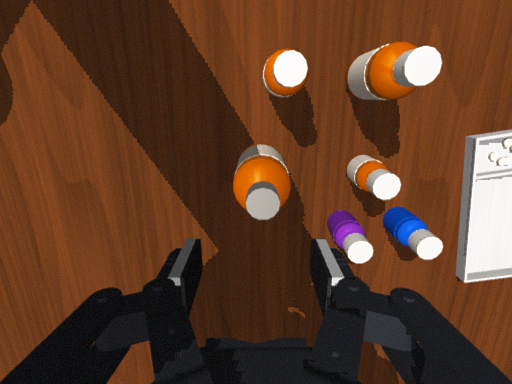

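The wrist view from above shows the 200 ml cap at (262,204), 60 ml at (290,68), 100 ml at (422,65) and 30 ml at (385,184). I'm taking the 200 ml by its cap.

jog_arm([
  {"slide": [0,4,20],"angular": [0,0,0],"fingers": 0.3},
  {"slide": [0,4,40],"angular": [0,0,0],"fingers": 0.3},
  {"slide": [0,4,60],"angular": [0,0,0],"fingers": 0.3},
  {"slide": [0,4,78],"angular": [0,0,0],"fingers": 0.3},
  {"slide": [0,4,90],"angular": [0,0,0],"fingers": 0.3},
  {"slide": [0,4,95],"angular": [0,0,0],"fingers": 0.3},
  {"slide": [0,4,95],"angular": [0,0,0],"fingers": 0.4},
  {"slide": [0,4,95],"angular": [0,0,0],"fingers": 0.5},
  {"slide": [0,4,95],"angular": [0,0,0],"fingers": 0.6},
  {"slide": [0,4,95],"angular": [0,0,0],"fingers": 0.7},
], squeeze=35)

```text
clock: 3.75
tcp_pos: [0.451, -0.309, 0.1288]
orientation: [0.001, 0.709, 0.705, -0.0]
wrist_force: [-0.4, -0.2, 2.2]
finger_gap: 0.0273
grip_force: 34.3
```

jog_arm([
  {"slide": [0,0,0],"angular": [0,0,0],"fingers": 0.8},
  {"slide": [0,0,0],"angular": [0,0,0],"fingers": 0.9},
  {"slide": [0,0,0],"angular": [0,0,0],"fingers": 1},
  {"slide": [0,0,0],"angular": [0,0,0],"fingers": 1},
  {"slide": [0,0,0],"angular": [0,0,0],"fingers": 1},
])

```text
clock: 4.17
tcp_pos: [0.451, -0.3089, 0.1288]
orientation: [0.001, 0.709, 0.705, -0.0]
wrist_force: [-1.4, -0.1, 6.8]
finger_gap: 0.0265
grip_force: 34.5
```

jog_arm([
  {"slide": [0,0,-5],"angular": [0,0,0],"fingers": 1},
  {"slide": [0,0,-15],"angular": [0,0,0],"fingers": 1},
  {"slide": [0,0,-30],"angular": [0,0,0],"fingers": 1},
  {"slide": [0,0,-50],"angular": [0,0,0],"fingers": 1},
  {"slide": [0,0,-70],"angular": [0,0,0],"fingers": 1},
  {"slide": [0,0,-90],"angular": [0,0,0],"fingers": 1},
  {"slide": [0,0,-110],"angular": [0,0,0],"fingers": 1},
  {"slide": [0,0,-125],"angular": [0,0,0],"fingers": 1},
  {"slide": [0,0,-135],"angular": [0,0,0],"fingers": 1},
  {"slide": [0,0,-135],"angular": [0,0,0],"fingers": 1},
], squeeze=40)

```text
clock: 5.0
tcp_pos: [0.4511, -0.3087, 0.2649]
orientation: [0.002, 0.709, 0.705, 0.0]
wrist_force: [-0.7, -0.5, -3.0]
finger_gap: 0.027
grip_force: 39.9
```

Run:
```python
from h import *
p,T,s=wrist("pics/w3.png")
import cv2
t=read_camera("scene");save(t,"pics/s3.png")
cv2.imwrite("pics/c3.png",cv2.hconcat([cv2.imread("pics/w3.png")[100:384,100:400],cv2.resize(cv2.imread("pics/s3.png")[80:270,90:290],None,fx=1.4947,fy=1.4947)[:284]]))
```

```text
(no output)
```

View pics/c3.png

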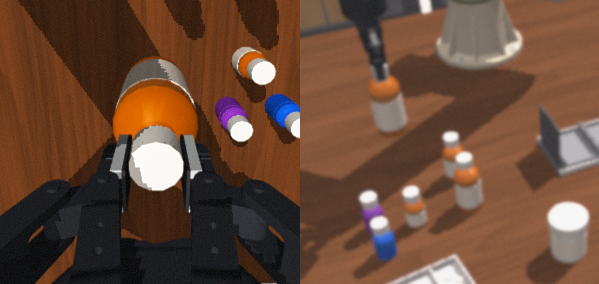

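The 200 ml hangs upright in the grip (left crop, cap at (157,165); the scene view agrees). I'm moving it toward the lanes.

jog_arm([
  {"slide": [10,3,-20],"angular": [0,0,0],"fingers": 1},
  {"slide": [30,7,-30],"angular": [0,0,0],"fingers": 1},
  {"slide": [60,12,-30],"angular": [0,0,0],"fingers": 1},
  {"slide": [92,18,-30],"angular": [0,0,0],"fingers": 1},
  {"slide": [124,24,-30],"angular": [0,0,0],"fingers": 1},
  {"slide": [156,30,-30],"angular": [0,0,0],"fingers": 1},
  {"slide": [188,36,-30],"angular": [0,0,0],"fingers": 1},
  {"slide": [220,42,-30],"angular": [0,0,0],"fingers": 1},
  {"slide": [252,47,-30],"angular": [0,0,0],"fingers": 1},
  {"slide": [280,49,-30],"angular": [0,0,0],"fingers": 1},
])

```text
clock: 5.93
tcp_pos: [0.5004, -0.0263, 0.2906]
orientation: [-0.001, 0.709, 0.705, -0.001]
wrist_force: [0.6, -0.6, -3.2]
finger_gap: 0.027
grip_force: 40.3
```

jog_arm([
  {"slide": [20,0,0],"angular": [0,0,0],"fingers": 1},
  {"slide": [40,0,0],"angular": [0,0,0],"fingers": 1},
  {"slide": [55,0,0],"angular": [0,0,0],"fingers": 1},
  {"slide": [65,0,0],"angular": [0,0,0],"fingers": 1},
  {"slide": [70,0,0],"angular": [0,0,0],"fingers": 1},
  {"slide": [70,0,0],"angular": [0,0,0],"fingers": 1},
  {"slide": [70,0,0],"angular": [0,0,0],"fingers": 1},
])

```text
clock: 6.52
tcp_pos: [0.5011, 0.0412, 0.2918]
orientation: [-0.0, 0.709, 0.705, -0.0]
wrist_force: [-0.4, -0.2, -3.5]
finger_gap: 0.0268
grip_force: 40.3
```

Run:
```python
from h import *
p,T,s=wrist("pics/w4.png");print(s["tcp_pos"],s["orientation"])
for r in tip_of("lane_a",p): print(r["point"],round(r["p"],2),at_z(p,r["point"],.006,T).round(3))
```

```text
[0.50107246 0.0412024  0.29178661] [-1.13655772e-04  7.08939703e-01  7.05268926e-01 -4.76172873e-04]
[252.1, 26.2] 0.76 [0.498 0.208 0.006]
[255.1, 152.4] 0.62 [0.501 0.043 0.006]
[255.9, 91.4] 0.58 [0.502 0.128 0.006]
```

View pics/w4.png

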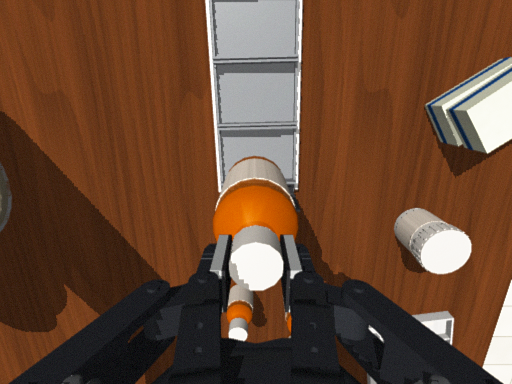

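Run:
```python
from h import *
im=cv2.imread("pics/w4.png")
class P(dict):pass
import math
p=read_camera("wrist");_,T,s=None,None,None
p,T,s=wrist()
for q in[(257,61),(257,125)]: print("div",[at_z(p,q,z,T)[:2].round(4).tolist() for z in(.025,.03)])
for v in (40,95,150,175):
    g=im[v,190:325].astype(int).sum(1); print(v,(g//10).tolist()[10:45],(g//10).tolist()[95:120])
c=im[10:190,257].astype(int).sum(1)//10;print(c[40:].tolist())
```

```text
div [[0.5046, 0.1643], [0.5046, 0.1638]]
div [[0.5042, 0.0843], [0.5042, 0.0847]]
40 [19, 21, 20, 20, 19, 19, 16, 28, 72, 76, 76, 62, 53, 53, 28, 29, 47, 51, 53, 53, 54, 54, 53, 54, 53, 54, 54, 52, 54, 53, 53, 54, 54, 54, 54] [52, 51, 51, 51, 52, 52, 51, 52, 52, 50, 33, 49, 54, 72, 75, 76, 42, 19, 17, 20, 20, 20, 21, 21, 19]
95 [18, 18, 19, 20, 22, 22, 23, 22, 22, 20, 20, 34, 76, 76, 76, 48, 50, 43, 30, 30, 50, 53, 52, 51, 51, 51, 51, 52, 51, 52, 53, 52, 52, 52, 51] [51, 49, 50, 51, 50, 52, 50, 50, 49, 32, 48, 50, 51, 75, 76, 35, 17, 20, 18, 19, 21, 21, 19, 19, 20]
150 [21, 20, 20, 20, 19, 19, 21, 20, 20, 21, 21, 21, 20, 19, 17, 35, 75, 75, 59, 47, 51, 26, 30, 49, 52, 53, 52, 51, 51, 52, 50, 50, 51, 51, 52] [51, 50, 49, 49, 50, 49, 50, 49, 31, 46, 42, 59, 73, 66, 26, 16, 17, 21, 21, 20, 20, 20, 20, 20, 20]
175 [19, 20, 19, 21, 20, 19, 20, 21, 20, 20, 21, 19, 21, 20, 19, 16, 23, 55, 76, 75, 55, 50, 42, 23, 28, 37, 50, 51, 53, 52, 51, 52, 54, 54, 53] [49, 49, 50, 50, 50, 50, 48, 37, 42, 48, 46, 54, 74, 35, 17, 17, 20, 18, 20, 17, 20, 19, 20, 19, 18]
[53, 53, 52, 54, 52, 54, 53, 44, 21, 31, 50, 51, 26, 19, 27, 27, 29, 28, 27, 28, 29, 28, 29, 49, 51, 52, 51, 51, 51, 52, 52, 52, 51, 52, 51, 52, 52, 52, 50, 51, 52, 51, 51, 50, 52, 51, 51, 52, 50, 51, 51, 50, 51, 51, 51, 51, 51, 51, 52, 51, 51, 50, 51, 51, 50, 51, 50, 51, 50, 51, 51, 50, 34, 43, 50, 35, 20, 46, 51, 38, 29, 27, 28, 28, 28, 28, 29, 47, 51, 50, 51, 51, 50, 50, 51, 51, 51, 51, 51, 51, 50, 50, 51, 51, 51, 50, 34, 24, 34, 48, 50, 50, 49, 50, 50, 50, 50, 49, 50, 50, 50, 50, 50, 50, 49, 49, 51, 52, 66, 41, 26, 24, 24, 21, 19, 22, 25, 27, 28, 27]
```

Run:
```python
from h import *
p,T,s=wrist()
for v,l,r in[(40,207.8,301.5),(95,211.3,300.2),(150,215.2,299),(175,216.8,298)]:
    a,b=at_z(p,(l,v),.006,T),at_z(p,(r,v),.006,T); print(a.round(4),b.round(4),((a+b)/2)[:2].round(4))
```

```text
[0.4403 0.192  0.006 ] [0.5632 0.1912 0.006 ] [0.5017 0.1916]
[0.441  0.1237 0.006 ] [0.5645 0.1229 0.006 ] [0.5028 0.1233]
[0.4425 0.0468 0.006 ] [0.5661 0.046  0.006 ] [0.5043 0.0464]
[0.4429 0.0087 0.006 ] [0.5662 0.0079 0.006 ] [0.5045 0.0083]
```

jog_arm([
  {"slide": [-2,2,20],"angular": [0,0,0],"fingers": 1},
  {"slide": [-2,2,45],"angular": [0,0,0],"fingers": 1},
  {"slide": [-2,2,70],"angular": [0,0,0],"fingers": 1},
  {"slide": [-2,2,95],"angular": [0,0,0],"fingers": 1},
  {"slide": [-2,2,115],"angular": [0,0,0],"fingers": 1},
  {"slide": [-2,2,130],"angular": [0,0,0],"fingers": 1},
  {"slide": [-2,2,140],"angular": [0,0,0],"fingers": 1},
  {"slide": [-2,2,146],"angular": [0,0,0],"fingers": 1},
  {"slide": [-2,2,148],"angular": [0,0,0],"fingers": 1},
  {"slide": [-2,2,148],"angular": [0,0,0],"fingers": 1},
])

```text
clock: 7.6
tcp_pos: [0.5034, 0.0394, 0.1445]
orientation: [0.0, 0.709, 0.705, 0.0]
wrist_force: [1.1, 0.7, -2.7]
finger_gap: 0.0261
grip_force: 40.2
```

jog_arm([
  {"slide": [0,0,1],"angular": [0,0,0],"fingers": 1},
  {"slide": [0,0,2],"angular": [0,0,0],"fingers": 1},
  {"slide": [0,0,3],"angular": [0,0,0],"fingers": 1},
  {"slide": [0,0,3],"angular": [0,0,0],"fingers": 1},
])

```text
clock: 7.93
tcp_pos: [0.5035, 0.0396, 0.1416]
orientation: [0.0, 0.709, 0.705, 0.0]
wrist_force: [0.3, -0.5, -2.6]
finger_gap: 0.0265
grip_force: 40.2
```

jog_arm([
  {"slide": [0,0,1],"angular": [0,0,0],"fingers": 1},
  {"slide": [0,0,2],"angular": [0,0,0],"fingers": 1},
  {"slide": [0,0,2],"angular": [0,0,0],"fingers": 1},
])

```text
clock: 8.18
tcp_pos: [0.5031, 0.0396, 0.1392]
orientation: [-0.0, 0.709, 0.705, -0.0]
wrist_force: [-0.0, -0.3, -3.6]
finger_gap: 0.0265
grip_force: 40.2
```

jog_arm([
  {"slide": [0,0,0.5],"angular": [0,0,0],"fingers": 1},
  {"slide": [0,0,1],"angular": [0,0,0],"fingers": 1},
  {"slide": [0,0,1],"angular": [0,0,0],"fingers": 1},
])

```text
clock: 8.43
tcp_pos: [0.5033, 0.0396, 0.1389]
orientation: [0.0, 0.709, 0.705, 0.0]
wrist_force: [-2.5, 0.9, 3.6]
finger_gap: 0.0265
grip_force: 40.8
```

Contact felt at TCP z = 0.139, as predicted. I'm opening slowly.

jog_arm([
  {"slide": [0,0,0],"angular": [0,0,0],"fingers": 0.6},
  {"slide": [0,0,0],"angular": [0,0,0],"fingers": 0.5},
  {"slide": [0,0,0],"angular": [0,0,0],"fingers": 0.4},
  {"slide": [0,0,0],"angular": [0,0,0],"fingers": 0.3},
  {"slide": [0,0,0],"angular": [0,0,0],"fingers": 0.3},
  {"slide": [0,0,0],"angular": [0,0,0],"fingers": 0.3},
  {"slide": [0,0,-10],"angular": [0,0,0],"fingers": 0.3},
  {"slide": [0,0,-30],"angular": [0,0,0],"fingers": 0.3},
  {"slide": [0,0,-55],"angular": [0,0,0],"fingers": 0.3},
  {"slide": [0,0,-80],"angular": [0,0,0],"fingers": 0.3},
])

```text
clock: 9.27
tcp_pos: [0.5027, 0.0396, 0.2195]
orientation: [-0.0, 0.709, 0.705, -0.0]
wrist_force: [0.8, 0.7, 0.2]
finger_gap: 0.0597
grip_force: 0.0
```

jog_arm([
  {"slide": [0,0,-15],"angular": [0,0,0],"fingers": 0.3},
  {"slide": [-15,0,-25],"angular": [0,0,0],"fingers": 0.3},
  {"slide": [-45,5,-25],"angular": [0,0,0],"fingers": 0.3},
  {"slide": [-80,15,-25],"angular": [0,0,0],"fingers": 0.3},
  {"slide": [-115,25,-25],"angular": [0,0,0],"fingers": 0.3},
  {"slide": [-150,40,-15],"angular": [0,0,0],"fingers": 0.3},
  {"slide": [-185,50,0],"angular": [0,0,0],"fingers": 0.3},
  {"slide": [-215,60,10],"angular": [0,0,0],"fingers": 0.3},
  {"slide": [-237,66,15],"angular": [0,0,0],"fingers": 0.3},
  {"slide": [-245,67,15],"angular": [0,0,0],"fingers": 0.3},
])

```text
clock: 10.1
tcp_pos: [0.5691, -0.209, 0.2019]
orientation: [-0.0, 0.71, 0.704, -0.001]
wrist_force: [-0.2, -0.1, 0.6]
finger_gap: 0.0601
grip_force: 0.0
```

```bash
cat >> h.py <<'E'
def look(G):
    p,T,s=wrist();print("tcp",np.round(s["tcp_pos"],4))
    for k,g in G.items():
        e=proj(p,[*g,TOPZ[k]],T)
        for c,st in caps(p,0):
            if np.hypot(*(np.array(c)-e))<20: print(k,e.round(),c,st,at_z(p,c,TOPZ[k],T)[:2].round(4))
    return p,T
E
python3 - <<'E'
from h import *
look({"100":(.5696,-.2048),"60":(.4737,-.2047),"30":(.574,-.310)})
p=read_camera("top");save(p,"pics/t5.png")
print(proj(p,[.503,.041,.15]),caps(p,0))
E
```

```text
tcp [ 0.5691 -0.209   0.2019]
100 [256. 198.] [256.9, 196.6] [241, 177, 34, 37, 911] [ 0.5707 -0.2035]
60 [144. 191.] [145.5, 190.1] [130, 175, 32, 31, 751] [ 0.4747 -0.2039]
[213.72371718 224.78141453] [([186.9, 89.4], [163, 63, 49, 53, 1303]), ([377.5, 111.7], [339, 80, 82, 68, 3413]), ([182.8, 111.6], [171, 94, 24, 30, 74]), ([271.6, 113.8], [257, 99, 31, 30, 708]), ([332.9, 195.8], [327, 190, 13, 13, 133]), ([148.1, 202.5], [133, 202, 32, 2, 62]), ([184.2, 202.5], [169, 202, 31, 2, 61]), ([219.8, 202.5], [205, 202, 31, 3, 63]), ([408.1, 206.7], [403, 202, 12, 10, 88]), ([213.4, 225.7], [207, 219, 14, 14, 152]), ([330.6, 242.1], [325, 236, 13, 13, 131]), ([162.1, 252.5], [80, 251, 160, 4, 338])]
```

The 200 ml cap shows at (213,226) in the top view, where (214,225) was expected. Next is the 100 ml.

jog_arm([
  {"slide": [2,1,20],"angular": [0,0,0],"fingers": 0.3},
  {"slide": [4,1,40],"angular": [0,0,0],"fingers": 0.3},
  {"slide": [4,1,60],"angular": [0,0,0],"fingers": 0.3},
  {"slide": [4,1,76],"angular": [0,0,0],"fingers": 0.3},
  {"slide": [4,1,86],"angular": [0,0,0],"fingers": 0.3},
  {"slide": [4,1,90],"angular": [0,0,0],"fingers": 0.3},
  {"slide": [4,1,90],"angular": [0,0,0],"fingers": 0.4},
  {"slide": [4,1,90],"angular": [0,0,0],"fingers": 0.5},
  {"slide": [4,1,90],"angular": [0,0,0],"fingers": 0.6},
  {"slide": [4,1,90],"angular": [0,0,0],"fingers": 0.7},
])

```text
clock: 11.03
tcp_pos: [0.5707, -0.2021, 0.1149]
orientation: [0.001, 0.709, 0.705, 0.0]
wrist_force: [0.0, -0.5, 2.8]
finger_gap: 0.0264
grip_force: 35.8
```

jog_arm([
  {"slide": [0,0,0],"angular": [0,0,0],"fingers": 0.9},
  {"slide": [0,0,0],"angular": [0,0,0],"fingers": 1},
  {"slide": [0,0,0],"angular": [0,0,0],"fingers": 1},
  {"slide": [0,0,0],"angular": [0,0,0],"fingers": 1},
])

```text
clock: 11.37
tcp_pos: [0.5707, -0.2022, 0.1149]
orientation: [0.001, 0.709, 0.705, 0.0]
wrist_force: [-1.5, -0.3, 5.6]
finger_gap: 0.026
grip_force: 39.4
```

jog_arm([
  {"slide": [0,0,-5],"angular": [0,0,0],"fingers": 1},
  {"slide": [0,0,-15],"angular": [0,0,0],"fingers": 1},
  {"slide": [0,0,-35],"angular": [0,0,0],"fingers": 1},
  {"slide": [0,0,-60],"angular": [0,0,0],"fingers": 1},
  {"slide": [0,0,-90],"angular": [0,0,0],"fingers": 1},
  {"slide": [0,0,-120],"angular": [0,0,0],"fingers": 1},
  {"slide": [0,0,-150],"angular": [0,0,0],"fingers": 1},
  {"slide": [0,0,-175],"angular": [0,0,0],"fingers": 1},
  {"slide": [0,0,-185],"angular": [0,0,0],"fingers": 1},
  {"slide": [0,0,-185],"angular": [0,0,0],"fingers": 1},
])

```text
clock: 12.2
tcp_pos: [0.571, -0.2024, 0.3015]
orientation: [0.003, 0.709, 0.705, 0.001]
wrist_force: [0.0, 0.1, -3.0]
finger_gap: 0.0261
grip_force: 39.8
```

jog_arm([
  {"slide": [15,-5,0],"angular": [0,0,0],"fingers": 1},
  {"slide": [40,-12,0],"angular": [0,0,0],"fingers": 1},
  {"slide": [75,-20,0],"angular": [0,0,0],"fingers": 1},
  {"slide": [110,-28,0],"angular": [0,0,0],"fingers": 1},
  {"slide": [145,-36,0],"angular": [0,0,0],"fingers": 1},
  {"slide": [180,-44,0],"angular": [0,0,0],"fingers": 1},
  {"slide": [215,-52,0],"angular": [0,0,0],"fingers": 1},
  {"slide": [250,-60,0],"angular": [0,0,0],"fingers": 1},
  {"slide": [280,-65,0],"angular": [0,0,0],"fingers": 1},
  {"slide": [305,-69,0],"angular": [0,0,0],"fingers": 1},
])

```text
clock: 13.03
tcp_pos: [0.5006, 0.1057, 0.2961]
orientation: [-0.001, 0.709, 0.706, -0.001]
wrist_force: [-0.0, 0.2, -2.6]
finger_gap: 0.026
grip_force: 39.8
```

jog_arm([
  {"slide": [15,0,0],"angular": [0,0,0],"fingers": 1},
  {"slide": [23,0,5],"angular": [0,0,0],"fingers": 1},
  {"slide": [24,0,20],"angular": [0,0,0],"fingers": 1},
  {"slide": [24,0,45],"angular": [0,0,0],"fingers": 1},
  {"slide": [24,0,75],"angular": [0,0,0],"fingers": 1},
  {"slide": [24,0,105],"angular": [0,0,0],"fingers": 1},
  {"slide": [24,0,130],"angular": [0,0,0],"fingers": 1},
  {"slide": [24,0,145],"angular": [0,0,0],"fingers": 1},
  {"slide": [24,0,150],"angular": [0,0,0],"fingers": 1},
  {"slide": [24,0,150],"angular": [0,0,0],"fingers": 1},
])

```text
clock: 13.87
tcp_pos: [0.5007, 0.1268, 0.1455]
orientation: [-0.002, 0.709, 0.705, -0.002]
wrist_force: [0.2, -0.4, -1.6]
finger_gap: 0.0267
grip_force: 39.8
```

jog_arm([
  {"slide": [0,1,6],"angular": [0,0,0],"fingers": 1},
  {"slide": [0,1,11],"angular": [0,0,0],"fingers": 1},
  {"slide": [0,1,15],"angular": [0,0,0],"fingers": 1},
  {"slide": [0,1,17],"angular": [0,0,0],"fingers": 1},
  {"slide": [0,1,18],"angular": [0,0,0],"fingers": 1},
  {"slide": [0,1,19],"angular": [0,0,0],"fingers": 1},
  {"slide": [0,1,19],"angular": [0,0,0],"fingers": 1},
])

```text
clock: 14.45
tcp_pos: [0.5037, 0.1276, 0.1294]
orientation: [0.0, 0.709, 0.705, 0.0]
wrist_force: [0.6, 0.2, -2.6]
finger_gap: 0.0266
grip_force: 40.0
```

jog_arm([
  {"slide": [0,0,0.5],"angular": [0,0,0],"fingers": 1},
  {"slide": [0,0,1],"angular": [0,0,0],"fingers": 1},
  {"slide": [0,0,1.5],"angular": [0,0,0],"fingers": 1},
  {"slide": [0,0,1.5],"angular": [0,0,0],"fingers": 1},
])

```text
clock: 14.78
tcp_pos: [0.5036, 0.1276, 0.1278]
orientation: [0.0, 0.709, 0.705, -0.0]
wrist_force: [-0.5, 0.4, -1.7]
finger_gap: 0.0264
grip_force: 40.0
```

jog_arm([
  {"slide": [0,-1,1],"angular": [0,0,0],"fingers": 1},
  {"slide": [0,-1,2],"angular": [0,0,0],"fingers": 1},
  {"slide": [0,-1,2.5],"angular": [0,0,0],"fingers": 1},
  {"slide": [0,-1,2.5],"angular": [0,0,0],"fingers": 1},
])

```text
clock: 15.12
tcp_pos: [0.5025, 0.1275, 0.1251]
orientation: [-0.0, 0.709, 0.705, -0.0]
wrist_force: [0.1, 0.2, -1.7]
finger_gap: 0.0265
grip_force: 40.0
```

jog_arm([
  {"slide": [0,0,0.5],"angular": [0,0,0],"fingers": 1},
  {"slide": [0,0,1],"angular": [0,0,0],"fingers": 1},
  {"slide": [0,0,1],"angular": [0,0,0],"fingers": 1},
])

```text
clock: 15.37
tcp_pos: [0.5027, 0.1276, 0.1249]
orientation: [0.0, 0.709, 0.705, 0.0]
wrist_force: [-2.8, -0.4, 3.6]
finger_gap: 0.0261
grip_force: 40.5
```

Contact at the predicted height, so I'm releasing. Next is the 60 ml.

jog_arm([
  {"slide": [0,0,0],"angular": [0,0,0],"fingers": 0.6},
  {"slide": [0,0,0],"angular": [0,0,0],"fingers": 0.5},
  {"slide": [0,0,0],"angular": [0,0,0],"fingers": 0.4},
  {"slide": [0,0,0],"angular": [0,0,0],"fingers": 0.3},
  {"slide": [0,0,0],"angular": [0,0,0],"fingers": 0.3},
  {"slide": [0,0,0],"angular": [0,0,0],"fingers": 0.3},
  {"slide": [0,0,-10],"angular": [0,0,0],"fingers": 0.3},
  {"slide": [0,0,-35],"angular": [0,0,0],"fingers": 0.3},
  {"slide": [0,0,-70],"angular": [0,0,0],"fingers": 0.3},
  {"slide": [0,0,-105],"angular": [0,0,0],"fingers": 0.3},
])

```text
clock: 16.2
tcp_pos: [0.5017, 0.1275, 0.2304]
orientation: [-0.001, 0.709, 0.705, -0.001]
wrist_force: [0.8, -0.1, -0.9]
finger_gap: 0.0599
grip_force: 0.0
```

jog_arm([
  {"slide": [-20,0,-15],"angular": [0,0,0],"fingers": 0.3},
  {"slide": [-50,-3,-20],"angular": [0,0,0],"fingers": 0.3},
  {"slide": [-88,-6,-20],"angular": [0,0,0],"fingers": 0.3},
  {"slide": [-126,-9,-20],"angular": [0,0,0],"fingers": 0.3},
  {"slide": [-164,-12,-20],"angular": [0,0,0],"fingers": 0.3},
  {"slide": [-202,-16,0],"angular": [0,0,0],"fingers": 0.3},
  {"slide": [-240,-20,20],"angular": [0,0,0],"fingers": 0.3},
  {"slide": [-278,-24,40],"angular": [0,0,0],"fingers": 0.3},
  {"slide": [-310,-28,45],"angular": [0,0,0],"fingers": 0.3},
  {"slide": [-330,-29,45],"angular": [0,0,0],"fingers": 0.3},
])

```text
clock: 17.03
tcp_pos: [0.4702, -0.2051, 0.1829]
orientation: [-0.001, 0.71, 0.704, -0.001]
wrist_force: [1.0, 0.7, 0.6]
finger_gap: 0.0598
grip_force: 0.0
```

jog_arm([
  {"slide": [-2,0,0],"angular": [0,0,0],"fingers": 0.3},
  {"slide": [-2,0,0],"angular": [0,0,0],"fingers": 0.3},
])

```text
clock: 17.2
tcp_pos: [0.4718, -0.2055, 0.1847]
orientation: [0.0, 0.71, 0.704, 0.0]
wrist_force: [-0.5, 0.8, 0.8]
finger_gap: 0.06
grip_force: 0.0
```

Run:
```python
from h import *
look({"60":(.4745,-.204),"30":(.574,-.310)})
p=read_camera("top")
print([proj(p,X).round(1) for X in([.503,.041,.15],[.502,.1255,.13])],[c for c,_ in caps(p,0)])
```

```text
tcp [ 0.4718 -0.2055  0.1847]
60 [258. 200.] [257.3, 197.7] [241, 179, 35, 38, 1021] [ 0.474  -0.2019]
[array([213.7, 224.8]), array([171.9, 224.9])] [[186.8, 89.4], [383.0, 114.4], [183.1, 111.8], [271.6, 113.8], [405.4, 172.4], [148.1, 202.5], [184.2, 202.5], [219.8, 202.5], [172.2, 225.4], [213.4, 225.7], [330.6, 242.1], [161.9, 252.5]]
```

jog_arm([
  {"slide": [2.5,2,20],"angular": [0,0,0],"fingers": 0.3},
  {"slide": [2.5,2,40],"angular": [0,0,0],"fingers": 0.3},
  {"slide": [2.5,2,60],"angular": [0,0,0],"fingers": 0.3},
  {"slide": [2.5,2,78],"angular": [0,0,0],"fingers": 0.3},
  {"slide": [2.5,2,88],"angular": [0,0,0],"fingers": 0.3},
  {"slide": [2.5,2,92],"angular": [0,0,0],"fingers": 0.3},
  {"slide": [2.5,2,92],"angular": [0,0,0],"fingers": 0.4},
  {"slide": [2.5,2,92],"angular": [0,0,0],"fingers": 0.5},
  {"slide": [2.5,2,92],"angular": [0,0,0],"fingers": 0.6},
  {"slide": [2.5,2,92],"angular": [0,0,0],"fingers": 0.7},
])

```text
clock: 18.13
tcp_pos: [0.4747, -0.2023, 0.0936]
orientation: [0.001, 0.709, 0.705, 0.0]
wrist_force: [-1.5, 1.1, 5.8]
finger_gap: 0.0268
grip_force: 37.3
```

jog_arm([
  {"slide": [0,0,0],"angular": [0,0,0],"fingers": 0.9},
  {"slide": [0,0,0],"angular": [0,0,0],"fingers": 1},
  {"slide": [0,0,0],"angular": [0,0,0],"fingers": 1},
  {"slide": [0,0,0],"angular": [0,0,0],"fingers": 1},
])

```text
clock: 18.47
tcp_pos: [0.4746, -0.2024, 0.0937]
orientation: [0.001, 0.709, 0.705, 0.0]
wrist_force: [-1.1, 0.9, 6.9]
finger_gap: 0.0264
grip_force: 39.3
```

jog_arm([
  {"slide": [0,0,-5],"angular": [0,0,0],"fingers": 1},
  {"slide": [0,0,-15],"angular": [0,0,0],"fingers": 1},
  {"slide": [0,0,-35],"angular": [0,0,0],"fingers": 1},
  {"slide": [0,0,-65],"angular": [0,0,0],"fingers": 1},
  {"slide": [0,0,-95],"angular": [0,0,0],"fingers": 1},
  {"slide": [0,0,-125],"angular": [0,0,0],"fingers": 1},
  {"slide": [0,0,-155],"angular": [0,0,0],"fingers": 1},
  {"slide": [0,0,-175],"angular": [0,0,0],"fingers": 1},
  {"slide": [0,0,-185],"angular": [0,0,0],"fingers": 1},
  {"slide": [0,0,-185],"angular": [0,0,0],"fingers": 1},
])

```text
clock: 19.3
tcp_pos: [0.475, -0.2024, 0.2802]
orientation: [0.002, 0.709, 0.705, 0.001]
wrist_force: [0.1, 0.0, -1.6]
finger_gap: 0.0262
grip_force: 39.5
```

jog_arm([
  {"slide": [15,1,0],"angular": [0,0,0],"fingers": 1},
  {"slide": [45,3,0],"angular": [0,0,0],"fingers": 1},
  {"slide": [83,6,0],"angular": [0,0,0],"fingers": 1},
  {"slide": [121,9,0],"angular": [0,0,0],"fingers": 1},
  {"slide": [159,12,0],"angular": [0,0,0],"fingers": 1},
  {"slide": [197,15,0],"angular": [0,0,0],"fingers": 1},
  {"slide": [235,18,0],"angular": [0,0,0],"fingers": 1},
  {"slide": [273,21,0],"angular": [0,0,0],"fingers": 1},
  {"slide": [311,24,0],"angular": [0,0,0],"fingers": 1},
  {"slide": [345,25,0],"angular": [0,0,0],"fingers": 1},
])

```text
clock: 20.13
tcp_pos: [0.4998, 0.1452, 0.2753]
orientation: [-0.001, 0.709, 0.705, -0.001]
wrist_force: [0.4, -0.2, -1.1]
finger_gap: 0.0263
grip_force: 39.5
```

jog_arm([
  {"slide": [30,0,0],"angular": [0,0,0],"fingers": 1},
  {"slide": [52,0,0],"angular": [0,0,0],"fingers": 1},
  {"slide": [64,0,0],"angular": [0,0,0],"fingers": 1},
  {"slide": [67,0,10],"angular": [0,0,0],"fingers": 1},
  {"slide": [67,0,35],"angular": [0,0,0],"fingers": 1},
  {"slide": [67,0,65],"angular": [0,0,0],"fingers": 1},
  {"slide": [67,0,95],"angular": [0,0,0],"fingers": 1},
  {"slide": [67,0,125],"angular": [0,0,0],"fingers": 1},
  {"slide": [67,0,145],"angular": [0,0,0],"fingers": 1},
  {"slide": [67,0,155],"angular": [0,0,0],"fingers": 1},
])

```text
clock: 20.97
tcp_pos: [0.4983, 0.2078, 0.1178]
orientation: [-0.002, 0.71, 0.705, -0.003]
wrist_force: [-0.9, -0.1, -1.8]
finger_gap: 0.0261
grip_force: 39.6
```

jog_arm([
  {"slide": [0,0,5],"angular": [0,0,0],"fingers": 1},
  {"slide": [0,0,5],"angular": [0,0,0],"fingers": 1},
  {"slide": [0,0,5],"angular": [0,0,0],"fingers": 1},
])

```text
clock: 21.22
tcp_pos: [0.5018, 0.2097, 0.118]
orientation: [0.0, 0.709, 0.705, 0.0]
wrist_force: [0.3, 0.0, -0.9]
finger_gap: 0.0264
grip_force: 39.6
```

jog_arm([
  {"slide": [0,-1.5,4],"angular": [0,0,0],"fingers": 1},
  {"slide": [0,-1.5,8],"angular": [0,0,0],"fingers": 1},
  {"slide": [0,-1.5,10],"angular": [0,0,0],"fingers": 1},
  {"slide": [0,-1.5,11],"angular": [0,0,0],"fingers": 1},
  {"slide": [0,-1.5,12],"angular": [0,0,0],"fingers": 1},
  {"slide": [0,-1.5,13],"angular": [0,0,0],"fingers": 1},
  {"slide": [0,-1.5,13],"angular": [0,0,0],"fingers": 1},
])

```text
clock: 21.8
tcp_pos: [0.4995, 0.2101, 0.1042]
orientation: [0.0, 0.709, 0.705, -0.0]
wrist_force: [0.2, -0.0, -0.7]
finger_gap: 0.0262
grip_force: 39.6
```

jog_arm([
  {"slide": [0,0,0.5],"angular": [0,0,0],"fingers": 1},
  {"slide": [0,0,1],"angular": [0,0,0],"fingers": 1},
  {"slide": [0,0,1.5],"angular": [0,0,0],"fingers": 1},
  {"slide": [0,0,1.5],"angular": [0,0,0],"fingers": 1},
])

```text
clock: 22.13
tcp_pos: [0.4997, 0.2103, 0.1037]
orientation: [0.0, 0.709, 0.705, 0.0]
wrist_force: [-2.4, 0.3, 4.3]
finger_gap: 0.0264
grip_force: 40.3
```

jog_arm([
  {"slide": [0,0,0],"angular": [0,0,0],"fingers": 0.6},
  {"slide": [0,0,0],"angular": [0,0,0],"fingers": 0.5},
  {"slide": [0,0,0],"angular": [0,0,0],"fingers": 0.4},
  {"slide": [0,0,0],"angular": [0,0,0],"fingers": 0.3},
  {"slide": [0,0,0],"angular": [0,0,0],"fingers": 0.3},
  {"slide": [0,0,0],"angular": [0,0,0],"fingers": 0.3},
  {"slide": [0,0,-10],"angular": [0,0,0],"fingers": 0.3},
  {"slide": [0,0,-40],"angular": [0,0,0],"fingers": 0.3},
  {"slide": [0,0,-80],"angular": [0,0,0],"fingers": 0.3},
  {"slide": [0,0,-120],"angular": [0,0,0],"fingers": 0.3},
])

```text
clock: 22.97
tcp_pos: [0.4985, 0.2098, 0.224]
orientation: [-0.001, 0.709, 0.705, -0.001]
wrist_force: [0.7, 0.6, 0.1]
finger_gap: 0.0599
grip_force: 0.0
```

jog_arm([
  {"slide": [-20,2,-15],"angular": [0,0,0],"fingers": 0.3},
  {"slide": [-50,7,-15],"angular": [0,0,0],"fingers": 0.3},
  {"slide": [-90,13,-15],"angular": [0,0,0],"fingers": 0.3},
  {"slide": [-130,19,-15],"angular": [0,0,0],"fingers": 0.3},
  {"slide": [-170,25,-15],"angular": [0,0,0],"fingers": 0.3},
  {"slide": [-210,31,-15],"angular": [0,0,0],"fingers": 0.3},
  {"slide": [-250,37,-15],"angular": [0,0,0],"fingers": 0.3},
  {"slide": [-290,43,-15],"angular": [0,0,0],"fingers": 0.3},
  {"slide": [-330,49,-15],"angular": [0,0,0],"fingers": 0.3},
  {"slide": [-370,55,-5],"angular": [0,0,0],"fingers": 0.3},
])

```text
clock: 23.8
tcp_pos: [0.5536, -0.1627, 0.2306]
orientation: [0.002, 0.709, 0.705, 0.001]
wrist_force: [1.1, 0.3, 0.4]
finger_gap: 0.0599
grip_force: 0.0
```

jog_arm([
  {"slide": [-40,6,10],"angular": [0,0,0],"fingers": 0.3},
  {"slide": [-80,11,25],"angular": [0,0,0],"fingers": 0.3},
  {"slide": [-115,15,40],"angular": [0,0,0],"fingers": 0.3},
  {"slide": [-138,18,50],"angular": [0,0,0],"fingers": 0.3},
  {"slide": [-150,18,55],"angular": [0,0,0],"fingers": 0.3},
  {"slide": [-150,18,55],"angular": [0,0,0],"fingers": 0.3},
  {"slide": [-150,18,55],"angular": [0,0,0],"fingers": 0.3},
])

```text
clock: 24.38
tcp_pos: [0.5695, -0.3098, 0.1731]
orientation: [-0.0, 0.709, 0.705, 0.0]
wrist_force: [0.7, 0.3, -0.2]
finger_gap: 0.06
grip_force: 0.0
```

Run:
```python
from h import *
p,T=look({"30":(.574,-.310)});save(p,"pics/w9.png")
p=read_camera("top");save(p,"pics/t9.png")
print([proj(p,X).round(1) for X in([.503,.041,.15],[.502,.1255,.13],[.4997,.21,.11])],[c for c,_ in caps(p,0)])
```

```text
tcp [ 0.5695 -0.3098  0.1731]
30 [260. 199.] [262.3, 199.0] [247, 180, 32, 36, 829] [ 0.5758 -0.3103]
[array([213.7, 224.8]), array([171.9, 224.9]), array([131.8, 225.6])] [[186.8, 89.4], [382.9, 114.4], [182.3, 111.2], [271.6, 113.8], [375.5, 196.5], [148.1, 202.5], [184.2, 202.5], [219.8, 202.5], [172.2, 225.4], [213.4, 225.7], [132.6, 226.8], [161.9, 252.5]]
```

View pics/w9.png

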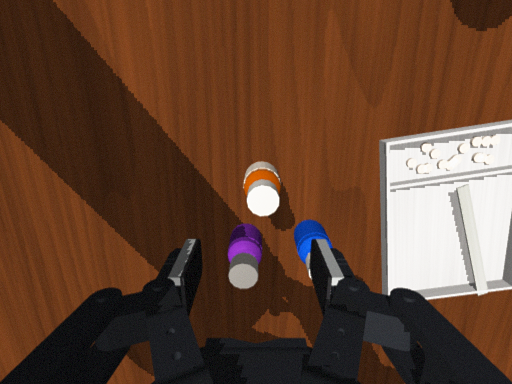

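The amber 30 ml cap is at (262,199), clear of purple (244,273) and blue (315,245). I'm picking it.

jog_arm([
  {"slide": [0,5,20],"angular": [0,0,0],"fingers": 0.3},
  {"slide": [0,5,40],"angular": [0,0,0],"fingers": 0.3},
  {"slide": [0,5,62],"angular": [0,0,0],"fingers": 0.3},
  {"slide": [0,5,82],"angular": [0,0,0],"fingers": 0.3},
  {"slide": [0,5,94],"angular": [0,0,0],"fingers": 0.3},
  {"slide": [0,5,99],"angular": [0,0,0],"fingers": 0.3},
  {"slide": [0,5,99],"angular": [0,0,0],"fingers": 0.4},
  {"slide": [0,5,99],"angular": [0,0,0],"fingers": 0.5},
  {"slide": [0,5,99],"angular": [0,0,0],"fingers": 0.6},
  {"slide": [0,5,99],"angular": [0,0,0],"fingers": 0.7},
])

```text
clock: 25.32
tcp_pos: [0.5759, -0.3107, 0.0758]
orientation: [0.002, 0.709, 0.705, 0.0]
wrist_force: [-0.7, 0.8, 4.4]
finger_gap: 0.0269
grip_force: 34.9
```

jog_arm([
  {"slide": [0,0,0],"angular": [0,0,0],"fingers": 0.9},
  {"slide": [0,0,0],"angular": [0,0,0],"fingers": 1},
  {"slide": [0,0,0],"angular": [0,0,0],"fingers": 1},
  {"slide": [0,0,0],"angular": [0,0,0],"fingers": 1},
])

```text
clock: 25.65
tcp_pos: [0.5758, -0.3108, 0.0758]
orientation: [0.001, 0.709, 0.705, 0.0]
wrist_force: [-0.6, 1.9, 6.0]
finger_gap: 0.0261
grip_force: 39.3
```

jog_arm([
  {"slide": [0,0,-5],"angular": [0,0,0],"fingers": 1},
  {"slide": [0,0,-15],"angular": [0,0,0],"fingers": 1},
  {"slide": [0,0,-35],"angular": [0,0,0],"fingers": 1},
  {"slide": [0,0,-65],"angular": [0,0,0],"fingers": 1},
  {"slide": [0,0,-95],"angular": [0,0,0],"fingers": 1},
  {"slide": [0,0,-125],"angular": [0,0,0],"fingers": 1},
  {"slide": [0,0,-155],"angular": [0,0,0],"fingers": 1},
  {"slide": [0,0,-175],"angular": [0,0,0],"fingers": 1},
  {"slide": [0,0,-190],"angular": [0,0,0],"fingers": 1},
  {"slide": [0,0,-190],"angular": [0,0,0],"fingers": 1},
])

```text
clock: 26.48
tcp_pos: [0.5761, -0.3113, 0.2689]
orientation: [0.004, 0.709, 0.705, 0.001]
wrist_force: [0.4, 0.2, -0.1]
finger_gap: 0.0267
grip_force: 39.4
```

jog_arm([
  {"slide": [15,-2,0],"angular": [0,0,0],"fingers": 1},
  {"slide": [45,-6,0],"angular": [0,0,0],"fingers": 1},
  {"slide": [83,-11,0],"angular": [0,0,0],"fingers": 1},
  {"slide": [121,-16,0],"angular": [0,0,0],"fingers": 1},
  {"slide": [159,-21,0],"angular": [0,0,0],"fingers": 1},
  {"slide": [197,-26,0],"angular": [0,0,0],"fingers": 1},
  {"slide": [235,-31,0],"angular": [0,0,0],"fingers": 1},
  {"slide": [273,-36,0],"angular": [0,0,0],"fingers": 1},
  {"slide": [311,-41,0],"angular": [0,0,0],"fingers": 1},
  {"slide": [349,-46,0],"angular": [0,0,0],"fingers": 1},
])

```text
clock: 27.32
tcp_pos: [0.5295, 0.0406, 0.263]
orientation: [-0.0, 0.709, 0.705, -0.0]
wrist_force: [1.3, 1.1, -0.8]
finger_gap: 0.0265
grip_force: 39.5
```

jog_arm([
  {"slide": [38,-5,0],"angular": [0,0,0],"fingers": 1},
  {"slide": [76,-10,0],"angular": [0,0,0],"fingers": 1},
  {"slide": [114,-15,0],"angular": [0,0,0],"fingers": 1},
  {"slide": [152,-20,0],"angular": [0,0,0],"fingers": 1},
  {"slide": [190,-25,0],"angular": [0,0,0],"fingers": 1},
  {"slide": [222,-29,0],"angular": [0,0,0],"fingers": 1},
  {"slide": [245,-31,0],"angular": [0,0,0],"fingers": 1},
  {"slide": [254,-31,0],"angular": [0,0,0],"fingers": 1},
  {"slide": [254,-31,0],"angular": [0,0,0],"fingers": 1},
  {"slide": [254,-31,0],"angular": [0,0,0],"fingers": 1},
])

```text
clock: 28.15
tcp_pos: [0.5007, 0.2927, 0.263]
orientation: [0.0, 0.709, 0.705, -0.001]
wrist_force: [-0.2, -0.9, -1.0]
finger_gap: 0.0261
grip_force: 39.5
```

Run:
```python
from h import *
p,T,s=wrist("pics/w10.png");print(s["tcp_pos"])
print(proj(p,[.4988,.293,.01],T),proj(p,[.4988,.335,.025],T))
for r in tip_of("lane_a",p): print(r["point"],round(r["p"],2),at_z(p,r["point"],.006,T).round(3))
```

```text
[0.50072121 0.29265685 0.26299643]
[253.84252105 158.09307595] [253.55151351 128.04118521]
[255.7, 207.8] 0.63 [0.501 0.218 0.006]
[252.8, 156.5] 0.55 [0.497 0.294 0.006]
```

View pics/w10.png

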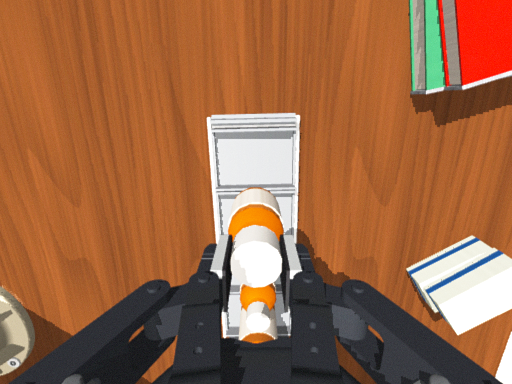

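Lane 4's floor shows around (254,160), between the divider near row 190 and the end clip near row 125. The predicted centre was (254,158), so the target is right. I'm lowering.

jog_arm([
  {"slide": [0,-1,20],"angular": [0,0,0],"fingers": 1},
  {"slide": [0,-1,45],"angular": [0,0,0],"fingers": 1},
  {"slide": [0,-1,75],"angular": [0,0,0],"fingers": 1},
  {"slide": [0,-1,105],"angular": [0,0,0],"fingers": 1},
  {"slide": [0,-1,130],"angular": [0,0,0],"fingers": 1},
  {"slide": [0,-1,150],"angular": [0,0,0],"fingers": 1},
  {"slide": [0,-1,161],"angular": [0,0,0],"fingers": 1},
  {"slide": [0,-1,167],"angular": [0,0,0],"fingers": 1},
  {"slide": [0,-1,169],"angular": [0,0,0],"fingers": 1},
  {"slide": [0,-1,169],"angular": [0,0,0],"fingers": 1},
])

```text
clock: 29.08
tcp_pos: [0.5007, 0.2927, 0.0953]
orientation: [0.0, 0.709, 0.705, 0.0]
wrist_force: [0.8, -0.8, -0.4]
finger_gap: 0.0262
grip_force: 39.5
```

jog_arm([
  {"slide": [0,0,1],"angular": [0,0,0],"fingers": 1},
  {"slide": [0,0,2],"angular": [0,0,0],"fingers": 1},
  {"slide": [0,0,3],"angular": [0,0,0],"fingers": 1},
  {"slide": [0,0,4],"angular": [0,0,0],"fingers": 1},
  {"slide": [0,0,4],"angular": [0,0,0],"fingers": 1},
])

```text
clock: 29.5
tcp_pos: [0.5001, 0.2932, 0.0909]
orientation: [0.0, 0.709, 0.705, 0.0]
wrist_force: [0.2, -0.3, -0.7]
finger_gap: 0.0262
grip_force: 39.5
```

jog_arm([
  {"slide": [0,-1,1],"angular": [0,0,0],"fingers": 1},
  {"slide": [0,-1,2],"angular": [0,0,0],"fingers": 1},
  {"slide": [0,-1,3],"angular": [0,0,0],"fingers": 1},
  {"slide": [0,-1,4],"angular": [0,0,0],"fingers": 1},
  {"slide": [0,-1,4],"angular": [0,0,0],"fingers": 1},
])

```text
clock: 29.92
tcp_pos: [0.4988, 0.293, 0.0865]
orientation: [-0.0, 0.709, 0.705, -0.0]
wrist_force: [0.3, 0.2, -1.3]
finger_gap: 0.0262
grip_force: 39.5
```

jog_arm([
  {"slide": [0,0,0.5],"angular": [0,0,0],"fingers": 1},
  {"slide": [0,0,1],"angular": [0,0,0],"fingers": 1},
  {"slide": [0,0,1.5],"angular": [0,0,0],"fingers": 1},
  {"slide": [0,0,1.5],"angular": [0,0,0],"fingers": 1},
])

```text
clock: 30.25
tcp_pos: [0.4991, 0.2932, 0.0858]
orientation: [0.0, 0.709, 0.705, 0.0]
wrist_force: [-1.8, -0.3, 3.8]
finger_gap: 0.0258
grip_force: 39.8
```

jog_arm([
  {"slide": [0,0,0],"angular": [0,0,0],"fingers": 0.6},
  {"slide": [0,0,0],"angular": [0,0,0],"fingers": 0.5},
  {"slide": [0,0,0],"angular": [0,0,0],"fingers": 0.4},
  {"slide": [0,0,0],"angular": [0,0,0],"fingers": 0.3},
  {"slide": [0,0,0],"angular": [0,0,0],"fingers": 0.3},
  {"slide": [0,0,0],"angular": [0,0,0],"fingers": 0.3},
  {"slide": [0,0,-10],"angular": [0,0,0],"fingers": 0.3},
  {"slide": [0,0,-40],"angular": [0,0,0],"fingers": 0.3},
  {"slide": [0,0,-80],"angular": [0,0,0],"fingers": 0.3},
  {"slide": [0,0,-120],"angular": [0,0,0],"fingers": 0.3},
])

```text
clock: 31.08
tcp_pos: [0.498, 0.2927, 0.2064]
orientation: [-0.0, 0.709, 0.705, -0.001]
wrist_force: [1.0, 0.1, 0.3]
finger_gap: 0.0598
grip_force: 0.0
```

jog_arm([
  {"slide": [0,0,-30],"angular": [0,0,0],"fingers": 0.3},
  {"slide": [0,0,-60],"angular": [0,0,0],"fingers": 0.3},
  {"slide": [0,-30,-80],"angular": [0,0,0],"fingers": 0.3},
  {"slide": [0,-60,-90],"angular": [0,0,0],"fingers": 0.3},
  {"slide": [0,-90,-90],"angular": [0,0,0],"fingers": 0.3},
  {"slide": [0,-110,-90],"angular": [0,0,0],"fingers": 0.3},
  {"slide": [0,-120,-90],"angular": [0,0,0],"fingers": 0.3},
  {"slide": [0,-120,-90],"angular": [0,0,0],"fingers": 0.3},
])

```text
clock: 31.75
tcp_pos: [0.3773, 0.2937, 0.2964]
orientation: [0.0, 0.708, 0.706, 0.001]
wrist_force: [-0.1, -0.3, 0.1]
finger_gap: 0.0596
grip_force: 0.0
```

Run:
```python
from h import *
p=read_camera("top");save(p,"pics/t11.png")
print([proj(p,X).round(1) for X in([.503,.041,.15],[.502,.1255,.13],[.4997,.21,.11],[.4988,.293,.09])],[c for c,_ in caps(p,0)])
q=read_camera("scene");save(q,"pics/s11.png")
a=cv2.imread("pics/t11.png")[170:280,60:260];b=cv2.imread("pics/s11.png")[90:200,210:410]
cv2.imwrite("pics/f11.png",cv2.resize(cv2.vconcat([a,b]),None,fx=2.7,fy=2.7,interpolation=cv2.INTER_CUBIC))
```

```text
[array([213.7, 224.8]), array([171.9, 224.9]), array([131.8, 225.6]), array([ 94.2, 225.6])] [[186.9, 89.4], [382.9, 114.4], [182.9, 111.7], [271.6, 113.8], [405.4, 172.4], [408.6, 205.3], [148.1, 202.5], [184.2, 202.5], [94.5, 226.3], [132.6, 226.8], [135.1, 252.5]]
```

View pics/f11.png

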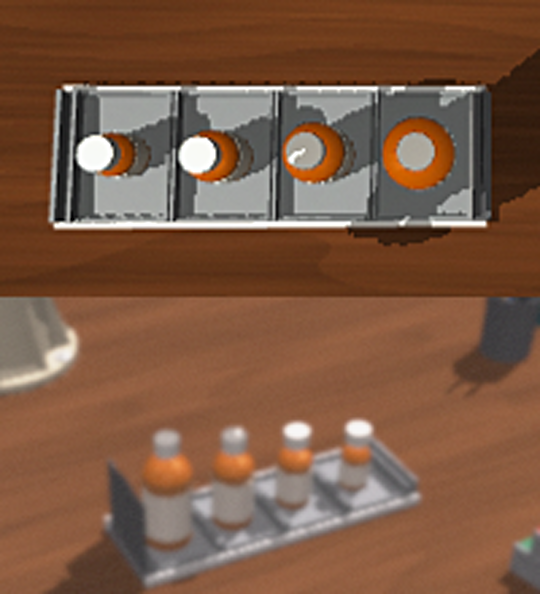

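All four stand upright in their lanes in descending height from the bookend, at the expected pixels. The jar (272,114), blue and purple have not moved.

```bash
python3 -c "
from workcell import *
print(hand_in())"
```

```text
the job is handed in; nothing more can be done
None
```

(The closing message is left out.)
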